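Slide the unit home in the test nest and start the test

TASK

Push the black electronics unit with the green circuit board along the bench, without ever lifting or tipping it, into the corner of the aluminium test nest, so that it sits square with its sides flush against both the long rail and the short end stop. Then, not before, press the green start button beside the end stop fully down and let it go, leaving the unit seated. Leave everything else on the bench where it is, and finish with the hand clear.

Things in the scene. Friction and masses are not known exactly. Their poses are not given: they have to be found in the camera images.
- nest: Fixed aluminium corner on the bench. Origin: inner corner at bench height. x points away from the robot (turned up to 12 degrees), y left, z up. Long rail: inner face in plane x = 0, from y = -260 to +15 mm. Short end stop: inner face in plane y = 0, from x = -95 to 0 mm. Both 15 mm thick, 24 mm high. Behind the rail a grey box, 50 mm high, at x 15..70, y -85..+25 mm.
- nest_seat (a point): Centre, at bench height, of the place where the unit sits when home: x = -45, y = -60 mm of the nest. The unit slides on the bare bench; thin painted yellow lines mark the two open sides of this place.
- unit: The loose unit to push: black box, green circuit board under a clear solid flat cover, 90 mm (its x) by 120 mm (its y), 40 mm high, 0.22 to 0.45 kg. Origin: centre of its underside; x away from the robot, y left. It starts on the robot's side of the rail, right of the end stop, turned up to 0.35 rad from the nest's axes, with nothing between it and the corner.
- unit_corner (a point): The unit's far left bottom corner (x = +45, y = +60 mm of the unit); it meets the nest's origin when seated.
- start (a joint): Travel of the green start button, m: 0 up, 0.006 fully down; a spring returns it, about 4 N holds it fully down. The test starts beyond 0.0045.
- start_top (a point): Centre of the top of the green button (32 mm diameter), at rest facing up, on a grey console (80 x 80 mm, 40 mm high) left of the end stop, button at its middle; press straight down.
- tin: Bystander: open brass tin with a copper ball, 56 mm diameter, about 47 mm high. Origin: centre of its underside.
- jar: Bystander: amber jar with black cap, 40 mm diameter, 60 mm high. Origin: centre of its underside.
- spool: Bystander: blue spool, 48 mm diameter, 32 mm high. Origin: centre of its underside. Tin, jar and spool stand, in any order, two on the robot's side of the button console and one behind the long rail.
- driver: Bystander: red-handled screwdriver lying on the left of the bench. Origin: on the bench under it.
- bin1: Bystander: orange open bin 150 x 100 x 60 mm on the right. Origin: centre of its underside.
- bin2: Bystander: the second orange bin, same size, farther out on the right. Origin: centre of its underside.
- finished: Bystander: finished unit with a grey cover, 90 x 120 x 40 mm, at the left. It is not the one to push. Origin: centre of its underside.
There are look-alikes about, which are no part of the job. What is shaped like the unit but blue or pink is not meant.

How it is judged:
On the way, in this order (a step that is already met when the one before it is completed fails the run):
1. the unit sits square in the corner, flush with rail and end stop (within 4 mm and 0.05 rad) (x of unit_corner in the frame of nest between -0.004 and 0.004 m and y of unit_corner in the frame of nest between -0.004 and 0.004 m and angle between the x axis of unit and the x axis of nest, either way round below 0.05 rad and height (world z) of unit below 0.006 m), for 0.2 s.
2. the start button is pressed (beyond 4.5 mm) with the unit seated (all of step 1 and value of joint start above 0.0045 m), for 0.04 s.
At the end, for the whole second after the job is handed in: The unit rests on the bench in the nest's corner, its corner within 4 mm of the nest's along each bar and turned less than 0.05 rad, the button has been pressed after that and is up again (below 1.5 mm) (all of step 1 and value of joint start below 0.0015 m and linear speed of unit below 0.01 m/s); the robot touches nothing.
It fails at once if the unit is lifted more than 12 mm or tipped more than 0.15 rad (height (world z) of unit above 0.012 m or angle between unit's own z axis and vertical above 0.15 rad).
It fails at once if the button is pressed (beyond 3 mm) while the unit is not seated (value of joint start above 0.003 m and not (x of unit_corner in the frame of nest between -0.004 and 0.004 m and y of unit_corner in the frame of nest between -0.004 and 0.004 m and angle between the x axis of unit and the x axis of nest, either way round below 0.05 rad and height (world z) of unit below 0.006 m)).
It fails at once if a bystander is moved more than 20 mm or tipped (distance of any of tin, jar, spool, driver, bin1, bin2, finished from where it was at the start of the episode above 0.02 m or angle between any of tin, jar, spool's own z axis and vertical above 0.4 rad).
It also fails if it takes over 72 s, if anything falls off the work surface, if the arm or the gripper's body presses on something with over 40 N, if the wrist force passes 120 N, or if a joint passes its speed limit or range.

ROBOT

A 6-joint arm with a two-finger parallel gripper is mounted at the origin on the work surface. World frame = base frame: x ahead of the robot, y to its left, z up, the work surface at z = 0. Lengths are in m, angles in rad, forces in N, time in s.
With the tool pointing down it reaches from about 0.25 to 0.8 m from the base axis. Payload 3.9 kg.
Tool frame: the origin (TCP) lies between the finger pads; the fingertips stand 14 mm ahead of it and the grasp point (between the pads) lies 5 mm behind it (finger_overhang is the distance from the TCP to the fingertips, in m); z points along the fingers, y is the line along which they close (so a half turn about z gives the same grasp; the last joint's range is limited). The gripper opens to 85 mm and grips with 20 to 120 N. Pads are 22 mm wide; open, the fingers measure 114 mm over their backs; the gripper's body (76 mm by 85 mm) begins 54 mm behind the grasp point. The pads swing forward as they close: fully open they stand 13 mm farther back than shut.
Start: joints at [-1.257, 0.26, -0.138, 1.173, 0, 1.571], TCP at [0.162, -0.499, 0.245] pointing down, gripper open.
Joint ranges: [-2.78, 2.78], [-0.83, 1.72], [-1.28, 1.37], [-1.9, 2.12], [-1.57, 1.48], [-3.14, 3.14]. Speed limits (rad/s): [2.57, 2.57, 3.14, 3.14, 3.14, 3.14].

INTERFACE

Orientations are given as [roll, pitch, yaw] about the fixed x, y, z axes, in that order (R = Rz(yaw) Ry(pitch) Rx(roll)).
In Python, from rig import * gives the robot as it stands. Calls block until the motion is done:
- move_pose(position, orientation): joint-space move of the TCP to a pose.
- movel(position, rot=None, vel=0.15, stop_force=None): straight line of the TCP; rot=None keeps the orientation; vel is the mean speed in m/s. With stop_force (N) it stops when the force on the tool has changed by that much, and returns True; else False.
- move_joints(angles): joint-space move.
- set_gripper(opening, newtons=None): finger opening in m; newtons is the grip in N (None keeps the last); returns when the fingers have stopped.
- pause(seconds).
- solve_ik(position, orientation): joint angles nearest the present ones, or None.
- state(): the state.
- get_image(name): name is "side" or "top"; returns the picture (400x640x3 uint8, red, green, blue); there is no depth.
- get_calibration(name): a dict with "camera_matrix" (3x3 intrinsics, pixels), "dist_coeffs" ([k1, k2, p1, p2, k3] as OpenCV has them; the pictures are not rectified), "R" (3x3) and "t" (3): a world point X has camera coordinates R X + t. Camera axes: x right, y down, z forward; pixel columns grow to the right and rows downward; lengths in m; the calibration is good to about 2 mm. A picture is of the moment at which its call begins. get_calibration takes no time and is no camera call.
A pose or a line that the arm cannot do raises MotionError and nothing moves.
- sign_off(): hands the job in; it is judged then, once.
The state is a dict: "time": time; "joints": joint angles; "joint_vel": joint speeds; "joint_efforts": joint torques, N m; "tool_pos": TCP position; "tcp_rot": TCP orientation; "contact_force": force on the tool from outside, world axes, zero at the start; "wrist_torque": the same for the moment, N m; "gripper_width": finger opening in m; "grasp_force": force on a finger pad.
Only numpy, scipy, OpenCV 4.12 (cv2) and the standard library are available. Lean on these libraries where they do the work, as an engineer would, in place of code of your own. Each camera call takes 0.05 s, during which the arm holds its last target. There are 200 camera calls.

## Working session

There is one attempt and no reset: what is moved stays moved. The work goes in short steps, each a Python script; the robot and the scene stay as the last script left them, time stands still between calls to the robot, and variables do not carry over. Pictures are saved under pics/ and viewed, at most 10 in all, crops included, and the job is handed in when it is done.

```bash
mkdir -p pics; python3 - <<'E'
from rig import *
import cv2
for n in("top","side"):
    cv2.imwrite(f"pics/{n}0.png",get_image(n)[:,:,::-1]); c=get_calibration(n); print(n,c)
print(state()["time"])
E
```

```text
top {'camera_matrix': array([[509.25108112,   0.        , 321.64713839],
       [  0.        , 509.25108112, 198.22634685],
       [  0.        ,   0.        ,   1.        ]]), 'dist_coeffs': array([-0.03848237,  0.        ,  0.        ,  0.        ,  0.        ]), 'R': array([[ 0.00854427, -0.99991579, -0.00976773],
       [-0.99435088, -0.00746242, -0.10588031],
       [ 0.1057985 ,  0.01061722, -0.99433091]]), 't': array([-0.03792357,  0.54620867,  1.7761726 ])}
side {'camera_matrix': array([[514.47520286,   0.        , 325.03847483],
       [  0.        , 514.47520286, 201.46247652],
       [  0.        ,   0.        ,   1.        ]]), 'dist_coeffs': array([-0.08243276,  0.        ,  0.        ,  0.        ,  0.        ]), 'R': array([[-0.81929214, -0.57333503,  0.00687963],
       [-0.40256679,  0.56663872, -0.71893014],
       [ 0.40828957, -0.59178332, -0.69504829]]), 't': array([0.43199656, 0.29436248, 1.21420687])}
0.1
```

View pics/top0.png

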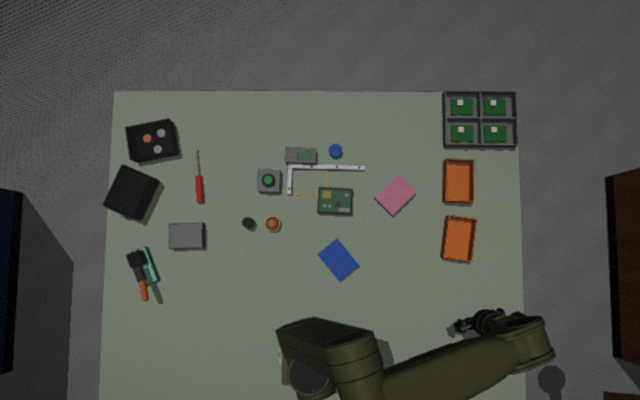

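View pics/side0.png

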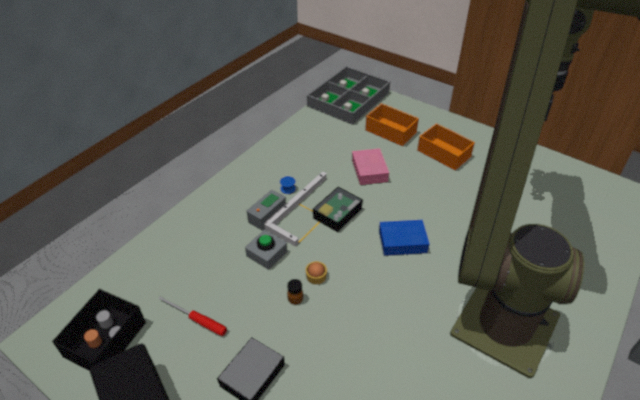

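The top view shows the unit at about (335,201), the nest corner at (291,168), the button at (268,181), the spool behind the rail at (336,151), and the jar and tin at (248,223) and (273,224). I'll zoom in for precise edges.

```bash
python3 - <<'E'
import cv2
a=cv2.imread("pics/top0.png")[140:240,250:380]; cv2.imwrite("pics/tc.png",cv2.resize(a,None,fx=6,fy=6,interpolation=cv2.INTER_CUBIC))
a=cv2.imread("pics/side0.png")[165:265,240:370]; cv2.imwrite("pics/sc.png",cv2.resize(a,None,fx=6,fy=6,interpolation=cv2.INTER_CUBIC))
E
```

```text
(no output)
```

View pics/tc.png

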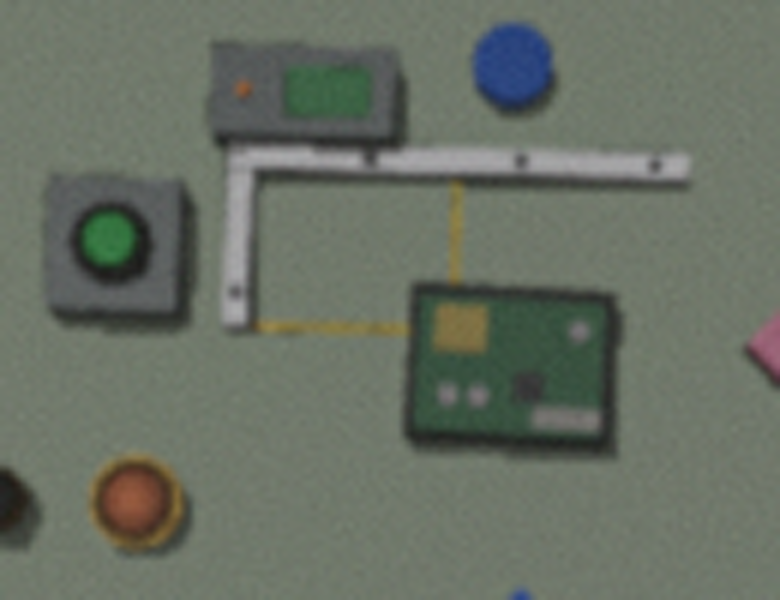

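View pics/sc.png

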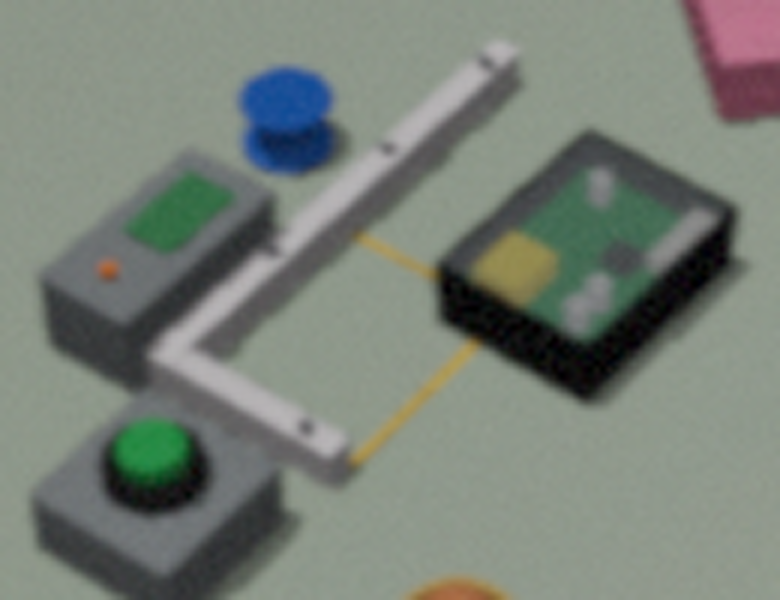

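```bash
cat > h.py <<'E'
from rig import *
import numpy as np, cv2
from scipy.optimize import least_squares
cal={n:get_calibration(n) for n in("top","side")}
def proj(n,P):
    c=cal[n]; return cv2.projectPoints(np.atleast_2d(P).astype(float),cv2.Rodrigues(c["R"])[0],c["t"],c["camera_matrix"],c["dist_coeffs"])[0][:,0]
def place(p,L):
    c,s=np.cos(p[2]),np.sin(p[2]); L=np.atleast_2d(L)
    return np.c_[p[0]+c*L[:,0]-s*L[:,1],p[1]+s*L[:,0]+c*L[:,1],L[:,2]]
def fit(obs,p0):
    f=lambda p:np.concatenate([(proj(n,place(p,np.array(L)/1000))-np.array(uv)).ravel() for n,L,uv in obs])
    r=least_squares(f,p0,loss="soft_l1"); return r.x,f(r.x).reshape(-1,2)
E
cat > m.py <<'E'
from h import *
cr=lambda a,o:(np.array(a)+.5)/6-.5+np.array(o)
T=lambda a:cr(a,(250,140)); S=lambda a:cr(a,(240,165))
nt=("top",[(15,15,24),(15,-260,24),(0,-260,24),(-95,0,24),(-95,15,24),(0,0,24)],T([(228,147),(690,153),(690,182),(250,327),(222,327),(256,172)]))
ns=("side",[(15,15,24),(15,-260,24),(0,-260,24),(-95,0,24),(-95,15,24)],S([(150,352),(497,40),(519,58),(350,443),(327,462)]))
U=[(45,60,40),(45,-60,40),(-45,-60,40),(-45,60,40)]
ut=("top",U,T([(412,285),(615,295),(611,446),(407,437)])); us=("side",U,S([(440,280),(590,130),(737,210),(590,362)]))
np.set_printoptions(precision=4,suppress=True)
for nm,a,b,p0 in(("nest",nt,ns,(.66,.06,0)),("unit",ut,us,(.55,-.05,0))):
    for o in([a,b],[a],[b]):
        p,r=fit(o,p0); print(nm,p,"max res px",abs(r).max())
B={"top":T([(108,238)])[0],"side":S([(155,440)])[0]}
f=lambda P:np.concatenate([proj(n,P)[0]-B[n] for n in B])
r=least_squares(f,(.62,.13,.05)); print("button",r.x,r.fun)
E
python3 m.py
```

```text
nest [ 0.6549  0.0763 -0.0179] max res px 1.809774713490043
nest [ 0.655   0.074  -0.0149] max res px 0.3742150977440133
nest [ 0.6537  0.0799 -0.0214] max res px 1.348589217935512
unit [ 0.5366 -0.0771 -0.0383] max res px 2.667342130517966
unit [ 0.5376 -0.08   -0.0337] max res px 0.22560093450132968
unit [ 0.5335 -0.0715 -0.0281] max res px 0.8833062697148648
button [0.6077 0.1555 0.0607] [ 0.134   0.2151 -0.1847 -0.0302]
```

```bash
cat >> h.py <<'E'
Y=-0.017
ax=np.array([np.cos(Y),np.sin(Y),0]); ay=np.array([-np.sin(Y),np.cos(Y),0])
nest=np.array([.6547,.0765,0])
N=lambda x,y,z:list(nest+x*ax+y*ay+np.array([0,0,z]))
def rep(m,r=None):
    s=state(); d=np.array(s["tool_pos"])-nest
    print(m,r,"t%.1f"%s["time"],"nest xyz mm",np.round([d@ax*1e3,d@ay*1e3,d[2]*1e3],1),"F",np.round(s["contact_force"],1))
E
python3 - <<'E'
from h import *
o=[np.pi,0,Y]; uy=-.154
move_pose(N(-.204,uy,.15),o); set_gripper(.07)
movel(N(-.204,uy,.030),vel=.12,stop_force=8); rep("down")
r=movel(N(-.185,uy,.026),vel=.05,stop_force=8); rep("near",r)
r=movel(N(-.09,uy,.026),vel=.04,stop_force=8); rep("rail",r)
for n in("top","side"): cv2.imwrite(f"pics/{n}1.png",get_image(n)[:,:,::-1])
a=cv2.imread("pics/top1.png")[140:240,250:380];b=cv2.imread("pics/side1.png")[165:265,240:370]
cv2.imwrite("pics/c1.png",cv2.resize(np.hstack([a,b]),None,fx=3,fy=3,interpolation=cv2.INTER_CUBIC))
E
```

```text
down None t3.5 nest xyz mm [-203.4 -154.1   30.5] F [-0.1  1.2  0.4]
near False t4.0 nest xyz mm [-184.9 -154.    25.9] F [-0.8  0.2 -0. ]
rail True t5.9 nest xyz mm [-100.1 -153.8   25.3] F [-0.  -0.4 -0. ]
```

View pics/c1.png

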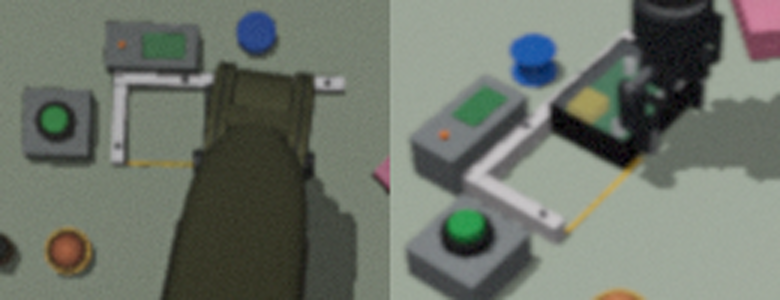

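The unit is against the rail at the expected position, with its edges parallel to it. Next I push it along the rail to the end stop.

```bash
python3 - <<'E'
from h import *
rep("now")
movel(N(-.13,-.154,.026)); movel(N(-.13,-.154,.11),vel=.2)
set_gripper(.045)
j=state()["joints"]
best=None
for s in(1,-1):
    q=solve_ik(N(-.05,-.25,.11),[np.pi,0,Y+s*np.pi/2])
    if q is not None:
        d=abs(np.array(q)-j).max(); print(s,np.round(q,2))
        if best is None or d<best[0]: best=(d,s)
o=[np.pi,0,Y+best[1]*np.pi/2]
move_pose(N(-.05,-.25,.11),o)
r=movel(N(-.05,-.25,.026),vel=.1,stop_force=8); rep("down",r)
r=movel(N(-.05,-.235,.026),vel=.05,stop_force=8); rep("near",r)
r=movel(N(-.05,-.118,.026),vel=.04,stop_force=10); rep("stop",r)
E
```

```text
now None t6.0 nest xyz mm [-100.7 -153.7   24.9] F [0.9 0.2 0.3]
1 [-0.28  0.51 -0.12  0.95  0.    1.31]
-1 [-0.28  0.51 -0.12  0.95  0.   -1.83]
down False t9.8 nest xyz mm [ -49.4 -250.2   26.6] F [-0.5  0.8  0.3]
near False t10.2 nest xyz mm [ -49.9 -234.6   26.2] F [-0.2  0.8 -0. ]
stop True t12.5 nest xyz mm [ -50.5 -131.7   25.7] F [ 0.1 -0.9  1.2]
```

```bash
python3 - <<'E'
from h import *
movel(N(-.05,-.16,.026)); movel(N(-.05,-.16,.11),vel=.2)
o=[np.pi,0,Y]
move_pose(N(-.135,-.062,.11),o)
r=movel(N(-.135,-.062,.026),vel=.1,stop_force=8); rep("down",r)
r=movel(N(-.085,-.062,.026),vel=.03,stop_force=10); rep("x",r)
movel(N(-.135,-.062,.026)); movel(N(-.135,-.062,.13),vel=.2)
move_pose([.35,-.35,.25],o)
for n in("top","side"): cv2.imwrite(f"pics/{n}2.png",get_image(n)[:,:,::-1])
a=cv2.imread("pics/top2.png")[150:215,255:385];b=cv2.imread("pics/side2.png")[185:250,240:370]
cv2.imwrite("pics/c2.png",cv2.resize(np.vstack([a,b]),None,fx=4.5,fy=4.5,interpolation=cv2.INTER_CUBIC))
rep("end")
E
```

```text
down False t18.2 nest xyz mm [-134.4  -62.    26.5] F [0.9 0.4 0.5]
x True t19.4 nest xyz mm [-99.9 -62.1  25.2] F [-0.  -0.4  0.2]
end None t25.0 nest xyz mm [-297.4 -431.5  250. ] F [-0.4 -0.1  0.8]
```

View pics/c2.png

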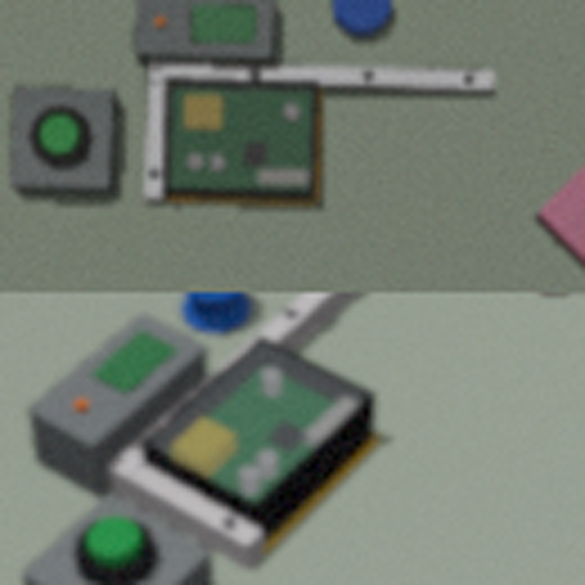

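The unit is square and flush on both sides. Now the button.

```bash
python3 - <<'E'
from h import *
set_gripper(0.0); b=[.607,.1545]
move_pose([.45,0,.2],[np.pi,0,Y])
move_pose(b+[.12],[np.pi,0,Y])
movel(b+[.09],vel=.1); rep("above")
r=movel(b+[.055],vel=.025,stop_force=9); rep("press",r)
z=state()["tool_pos"][2]
pause(.3); rep("hold")
r2=movel(b+[z-.002],vel=.02,stop_force=9); rep("again",r2); pause(.2)
for n in("side",): cv2.imwrite("pics/p3.png",cv2.resize(get_image(n)[150:280,215:370,::-1],None,fx=4,fy=4))
movel(b+[.15],vel=.1); rep("up")
E
```

```text
above None t31.4 nest xyz mm [-49.4  76.3  90.5] F [0.3 0.  0.5]
press True t32.3 nest xyz mm [-49.   77.2  70. ] F [-1.3 -0.   6.9]
hold None t32.6 nest xyz mm [-49.   77.2  70. ] F [-1.5 -0.8  5.5]
again False t32.8 nest xyz mm [-49.   77.2  69.9] F [-3.7 -0.6 12.6]
up None t34.1 nest xyz mm [-49.6  77.  149.1] F [ 0.2  0.8 -0.1]
```

View pics/p3.png

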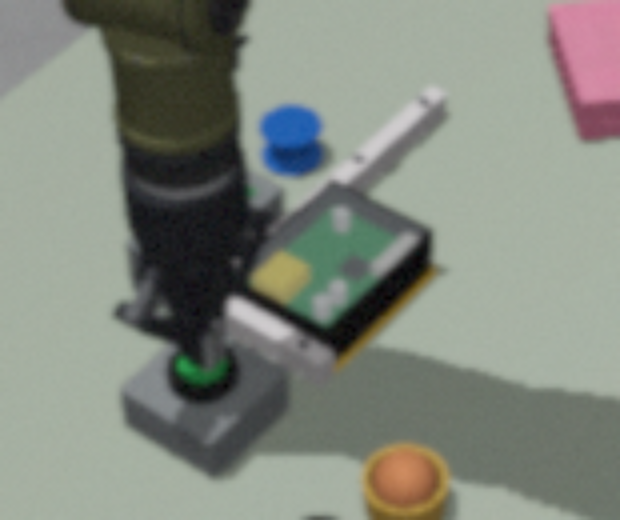

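The fingertip is on the green button. It had bottomed out: the force rose to 12.6 N with no further travel. I'll retreat and take a last look.

```bash
python3 - <<'E'
from h import *
move_pose([.35,-.35,.25],[np.pi,0,Y])
cv2.imwrite("pics/p4.png",cv2.resize(get_image("top")[140:240,235:385,::-1],None,fx=5,fy=5,interpolation=cv2.INTER_CUBIC)); rep("end")
E
```

```text
end None t38.4 nest xyz mm [-297.3 -431.5  250. ] F [-0.1  0.1  0.8]
```

View pics/p4.png

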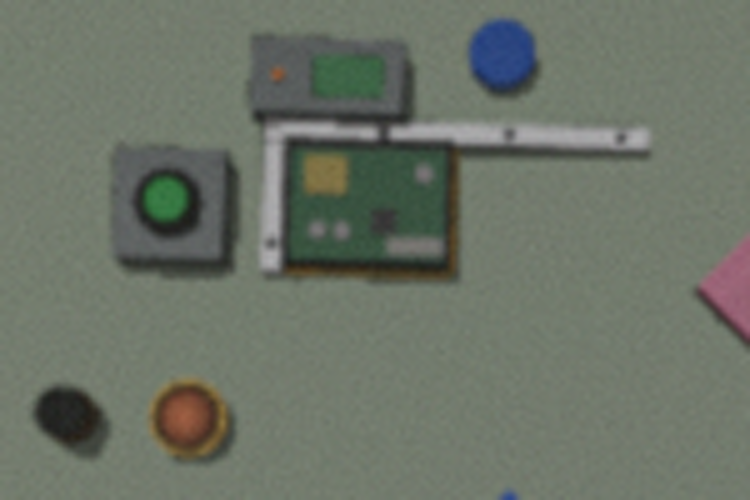

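The unit is still seated square, the button is released, and the jar, tin and spool haven't moved.

```bash
python3 -c "
from rig import *
print(sign_off())"
```

```text
the job is handed in; nothing more can be done
None
```

I pushed the unit square into the nest corner, then pressed the start button to its stop and released it, and handed the job in with the hand clear; the last picture showed the unit still flush, but no verdict came back.

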